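Put the tabletop griddle back in service

ROBOT

A 6-joint arm with a two-finger parallel gripper is mounted at the origin on the work surface. World frame = base frame: x ahead of the robot, y to its left, z up, the work surface at z = 0. Lengths are in mm, angles in rad, forces in N, time in s.
With the tool pointing down it reaches from about 300 to 875 mm from the base axis. Payload 4.2 kg.
Tool frame: the origin (TCP) lies at the very end of the fingers, on their centre line; the grasp point (between the pads) lies arm.pinch_z behind it (arm.pinch_z is the distance from the TCP to the grasp point, in mm); z points along the fingers, y is the line along which they close (so a half turn about z gives the same grasp; the last joint's range is limited). The gripper opens to 85 mm and grips with 20 to 120 N. Pads are 22 mm wide; open, the fingers measure 114 mm over their backs; the gripper's body (76 mm by 85 mm) begins 54 mm behind the grasp point. The pads swing forward as they close: fully open they stand 13 mm farther back than shut.
Start: joints at [1.102, 0.32, 1.565, -0, 1.257, -0.02], TCP at [249.489, 518.074, 197.538] pointing down, gripper open.
Joint ranges: [-3.11, 3.11], [-0.84, 2.01], [0.21, 2.61], [-1.34, 4.49], [0.05, 2.63], [-2.56, 2.56]. Speed limits (rad/s): [2.57, 2.57, 3.14, 3.14, 3.14, 3.14].

INTERFACE

Orientations are given as a unit quaternion [x, y, z, w].
In Python, from bench import telemetry, grab_frame, get_calibration, arm gives the robot as it stands.
- The arm moves only by the shell command python3 -m inch 'ROWS' [FORCE]. ROWS is JSON, a list of rows, each a list of 5 numbers: the shift along the tool's x, y, z in cm, then the turn about the tool's z in rad, then the opening, from -1 (shut) to 1 (fully open). In form: [[x, y, z, twist, jaw], ...]. A call has 1 to 12 rows; each row is the pose to reach, as a shift and turn from the pose commanded when the call began, along the tool's axes at that moment; what a row does not reach only later rows make up. A row lasts 1/10 s, in which the tool goes at most 50 mm and 8.59 degrees, less where a joint would pass 70% of its speed; a pose out of reach is approached as far as the arm can. A call with a gripper value outside its range is refused whole. The fingers move at their own pace and stop on an object; FORCE is the grip in N (left out, the last holds). Time passes only in rows, so rows that repeat a pose let the fingers close. It gives the time, the measured TCP pose, the force, the opening and the grip force at its end, in the units of the state.
- telemetry.sense(): the state, without advancing time (a new reading comes with each control period).
- grab_frame(name): name is "scene" or "top" or "wrist"; returns (picture, depth): 384x512x3 uint8, red, green, blue; 384x512 float32, mm along the optical axis (not along the pixel's ray), 0 where there is no reading.
- get_calibration(name): a dict with "vertical_fov" (degrees; the focal length in pixels is half the picture's height over the tangent of half this angle, whatever the lens; pixels are square), "cx", "cy" (the principal point, pixels), "k1" (the pictures are not rectified: a ray, as slopes to the right and down, at radius r is drawn at 1 + k1 r^2 times it, then the intrinsics apply), "R" (3x3) and "t" (3): a world point X has camera coordinates R X + t; the wrist camera has in their place "hand_eye" (4x4, takes a point from camera to tool coordinates, whose origin is the TCP and whose axes are the flange's). Camera axes: x right, y down, z forward; pixel columns grow to the right and rows downward; lengths in mm; the calibration is good to about 2 mm. A picture is of the moment at which its call begins: read the wrist's pose just before it. get_calibration takes no time and is no camera call.
- arm.finish_job(): hands the job in; it is judged then, once.
The state is a dict: "clock": time; "qpos": joint angles; "joint_vel": joint speeds; "tau": joint torques, N m; "eef_pos": TCP position; "ee_rot": TCP orientation; "ft_force": force on the tool from outside, world axes, zero at the start; "ft_torque": the same for the moment, N m; "gripper_width": finger opening in mm; "gripper_force": force on a finger pad.
Only numpy, scipy, OpenCV 4.12 (cv2) and the standard library are available. Lean on these libraries where they do the work, as an engineer would, in place of code of your own. Each camera call takes 0.05 s, during which the arm holds its last target. There are 200 camera calls.

TASK

Put the griddle back in service: push its drip tray in until it is fully home, then flip the cam lever on the front ledge all the way over to lock the tray, and only after that turn the rotary power handle clockwise from off until it snaps into its on position. Leave the egg ring and everything else on the board where it is.

Things in the scene. Friction and masses are not known exactly. Their poses are not given: they have to be found in the camera images.
- griddle: fixed low steel griddle, 270 (x) x 360 (y) x 87 mm high, on a 12 mm board. Origin under its centre, on the board's top; +x to its back, +y to its left seen from the robot. Front face at x = -135 mm. Front ledge 80 mm deep, top 75 mm up; behind it the dark plate (81 mm, rim 87 mm). Lever on the ledge's right, power handle on its left, tray in the front below
- drip_tray (a joint): how far the drip tray is out, in m: 0 fully home, at most 0.11; it slides along the griddle's x with slight friction and stays where it is left. It cannot go home while the lever is in its locked position
- tray_grip (a point): middle of the tray's black grip bar: 90 mm along the griddle's y, 12 mm deep, 14 mm high, 36 mm above the board; 171 mm in front of the griddle's origin when home. It stands 22 mm clear of the tray's front panel (280 mm wide, 10 to 47 mm above the board), on two 10 mm wide arms 36 mm either side of the middle
- cam_lever (a joint): angle of the cam lever in rad about its level axis along the griddle's x: 0 free, leaning 40 degrees outward (to the griddle's right, -y); 0.7 upright; 1.4 locked, leaning 40 degrees inward (+y). It has a spring that snaps it to either end; about 3 N at the tip carries it over the middle
- lever_tip (a point): centre of the black ball (22 mm diameter) at the end of the cam lever, 80 mm from its pivot; the lever's stem is a 10 mm round bar; its axes turn with the lever
- lever_pivot (a point): pivot of the cam lever, at griddle coordinates (-95, -110, 62.5) mm, just below the ledge's top
- power_handle (a joint): angle of the power handle in rad about the vertical, growing clockwise seen from above: 0 off (bar along the griddle's y, its light line at the dot), 1.4 on (bar almost along the griddle's x, its line at the dash). A spring detent holds both ends; past 0.7 it snaps on by itself; peak torque about 0.13 N m
- power_grip (a point): middle of the power handle's black grip bar, on its vertical axis, at griddle coordinates (-95, 110, 102) mm; bar 56 mm long (this frame's y), 12 mm thick (its x), 28 mm high (14 mm above and below this point), on a 52 mm round skirt 10 mm high; the frame turns with the handle
- egg_ring: bystander: heart-shaped pale silicone egg ring, about 90 x 81 x 18 mm high, lying on the griddle's hot plate; origin under its middle
- clamp_jar: bystander: glass storage jar with clamp lid, 86 mm diameter, 127 mm high, on the board; origin centre of its underside
- pick_cup: bystander: white cup 66 mm diameter, 75 mm high, with green food picks standing up to 102 mm; origin centre of its underside
- pestle: bystander: wooden pestle 167 mm long, 36 mm thick, lying along its x on the board; origin on the underside
- prep_bowl: bystander: white bowl 100 mm diameter, 45 mm high; origin centre of its underside
- salt_shaker: bystander: steel salt shaker 48 mm diameter, 90 mm high; origin centre of its underside
- wood_spoon: bystander: wooden spoon lying along its x on the board; origin on the underside

How it is judged:
By the outcome, as a careful person would: the job done as asked, in the order asked, and still so for the second after the job is handed in, with the robot touching nothing.
It also fails if it takes over 59 s, if anything falls off the work surface, if the arm or the gripper's body presses on something with over 40 N, if the wrist force passes 120 N, or if a joint passes its speed limit or range.

## Working session

There is one attempt and no reset: what is moved stays moved. The work goes in short steps, Python scripts to look and compute and a shell command to move; the robot and the scene stay as the last step left them, time stands still between calls to the robot, and variables do not carry over. Pictures are saved under pics/ and viewed, at most 10 in all, crops included, and the job is handed in when it is done.

```bash
mkdir -p pics; ls; python3 - <<'E'
from bench import telemetry, grab_frame, get_calibration, arm
import cv2,numpy as np
for n in("scene","top"):
    p,d=grab_frame(n); np.savez(f"{n}0.npz",p=p,d=d); cv2.imwrite(f"pics/{n}0.png",cv2.resize(p[...,::-1],(800,600)))
    print(get_calibration(n))
print(get_calibration("wrist"),arm.pinch_z); print(telemetry.sense())
E
```

```text
pics
{'vertical_fov': 57.80046614336129, 'cx': 255.95936780019355, 'cy': 196.8702627402281, 'k1': 0.0035783874732475654, 'R': array([[ 0.85729306,  0.51458342, -0.01589091],
       [ 0.36724136, -0.63287124, -0.68162144],
       [-0.36080799,  0.57851353, -0.73153243]]), 't': array([-521.81294499, -153.19632056, 1154.94001298])}
{'vertical_fov': 46.49554148920194, 'cx': 259.8907808173268, 'cy': 194.45980871992535, 'k1': -0.11938102815161805, 'R': array([[ 0.02013584, -0.99978002, -0.00587105],
       [-0.9906853 , -0.01916098, -0.13481652],
       [ 0.13467436,  0.00853101, -0.99085319]]), 't': array([   3.60450551,  622.62513635, 1441.96848276])}
{'vertical_fov': 61.17207003907256, 'cx': 254.13795515161948, 'cy': 194.23742639345963, 'k1': -0.06352870384253453, 'hand_eye': array([[-6.17672205e-04, -9.65292665e-01, -2.61169847e-01,
         6.62145734e+01],
       [ 9.99999664e-01, -7.36995990e-04,  3.58941994e-04,
        -1.31702370e+00],
       [-5.38965204e-04, -2.61169537e-01,  9.65292796e-01,
        -1.76724443e+02],
       [ 0.00000000e+00,  0.00000000e+00,  0.00000000e+00,
         1.00000000e+00]])} 18.700000000000003
{'clock': 0.1, 'qpos': array([ 1.10198161e+00,  3.20225771e-01,  1.56554724e+00, -4.94972504e-06,
        1.25742279e+00, -1.99855858e-02]), 'joint_vel': array([-1.63535122e-03, -1.63246390e-03, -2.61869985e-03, -6.59563874e-05,
       -4.17149336e-05, -1.04479492e-03]), 'tau': array([ 1.73686960e-03, -4.16405225e+01, -2.34705645e+01,  9.19557124e-06,
        4.85446173e-03,  2.98661780e-05]), 'eef_pos': array([249.27348402, 517.62110041, 196.77145537]), 'ee_rot': array([ 2.22534827e-01,  9.74924412e-01, -7.78322082e-04, -1.91676367e-04]), 'ft_force': array([ 0.91864383, -0.23999827,  0.54266706]), 'ft_torque': array([-0.01922531, -0.00787722, -0.00031812]), 'gripper_force': 0.0, 'gripper_width': 85.44647058626111}
```

View pics/top0.png

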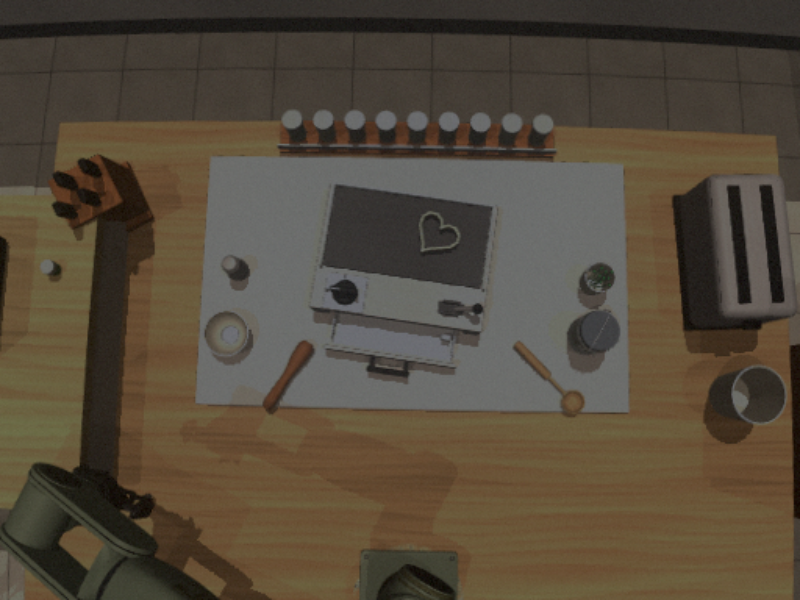

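View pics/scene0.png

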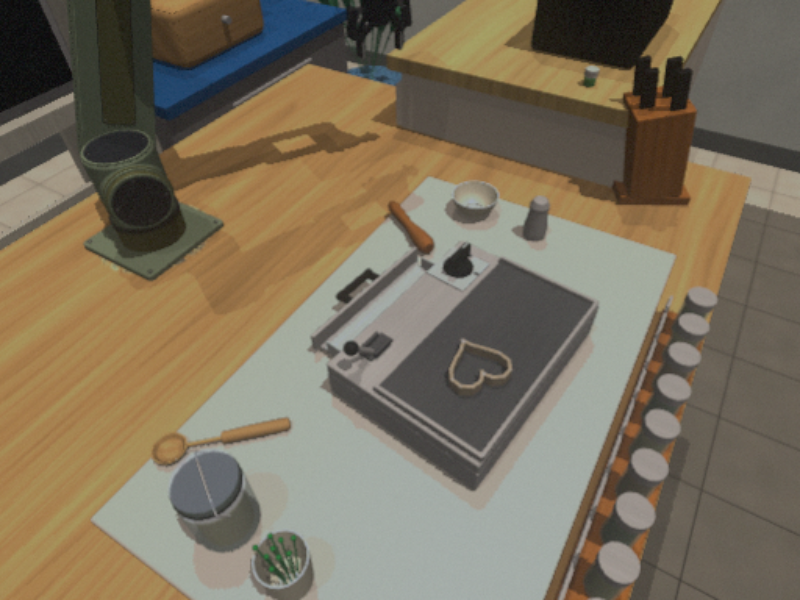

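The top view shows the griddle at about (400,250) of the 800-wide picture, slightly rotated. The tray is out, with its grip at (388,367). The handle is at (343,292) and the lever ball at (478,310).

```bash
python3 - <<'E'
import cv2,numpy as np
p=np.load("top0.npz")["p"][110:250,190:330]
p=np.clip(p.astype(float)*1.7,0,255).astype(np.uint8)
cv2.imwrite("pics/topc.png",cv2.resize(p[...,::-1],(600,600),interpolation=cv2.INTER_CUBIC))
E
cat > h.py <<'E'
from bench import telemetry, grab_frame, get_calibration, arm
import cv2,numpy as np
from scipy.spatial.transform import Rotation as Ro
def ray(n,uv,T=None):
    c=get_calibration(n); f=192/np.tan(np.radians(c["vertical_fov"]/2))
    a=(np.atleast_2d(uv).astype(float)-[c["cx"],c["cy"]])/f; s=a.copy()
    for _ in range(20): s=a/(1+c["k1"]*(s**2).sum(1,keepdims=True))
    d=np.c_[s,np.ones(len(s))]
    if n=="wrist":
        M=T@c["hand_eye"]; return M[:3,3],d@M[:3,:3].T
    R,t=c["R"],c["t"]; return -R.T@t,d@R
def onz(n,uv,z,T=None):
    o,d=ray(n,uv,T); return o+d*((np.asarray(z)-o[2])/d[:,2])[:,None]
def tcp():
    s=telemetry.sense(); T=np.eye(4);T[:3,:3]=Ro.from_quat(s["ee_rot"]).as_matrix();T[:3,3]=s["eef_pos"];return T
E
```

```text
(no output)
```

View pics/topc.png

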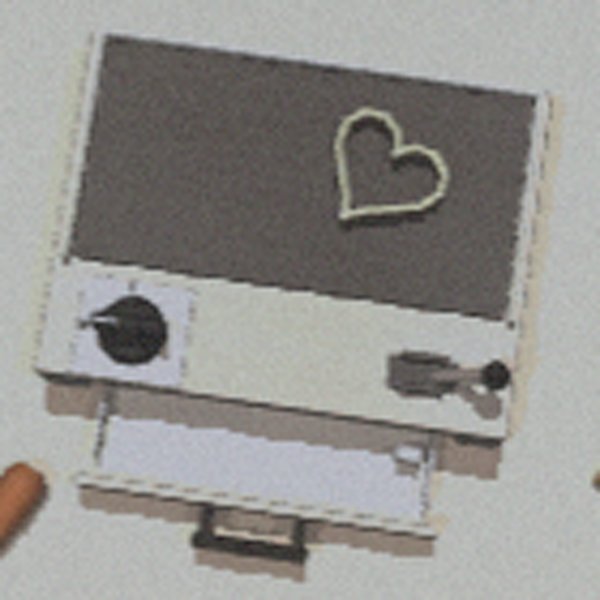

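In the crop, the ledge's front corners are at (37,372) and (503,437) and the rim's back corners at (92,35) and (548,95). The ball is at (495,374), the skirt at (130,330) and the grip bar from (195,545) to (305,555).

```bash
python3 - <<'E'
from h import *
from scipy.optimize import least_squares
c=np.array([[37,372],[503,437],[92,35],[548,95],[495,374]],float)
L=np.array([[-135,180,75],[-135,-180,75],[135,180,87],[135,-180,87],[-95,-161.4,123.8]])
uv=lambda c:np.array(c)/4.2857+[189.5,109.5]
W=onz("top",uv(c),L[:,2]+12)[:,:2]
def G(q): 
    R=np.array([[np.cos(q[2]),-np.sin(q[2])],[np.sin(q[2]),np.cos(q[2])]]);return R
f=lambda q:(L[:,:2]@G(q).T+q[:2]-W).ravel()
r=least_squares(f,[600,0,0]);q=r.x;print(q,np.degrees(q[2]),r.fun.reshape(-1,2))
np.save("q.npy",q)
g=onz("top",uv([[195,545],[305,555],[250,550.]]),[55]*3)[:,:2]; print("grip",g,(g-q[:2])@G(q))
s=onz("top",uv([[137,330.]]),[97.])[:,:2];print("skirt",(s-q[:2])@G(q))
for n,l in dict(ball=[-95,-161.4],pivot=[-95,-110],knob=[-95,110],griphome=[-171,0]).items(): print(n,G(q)@l+q[:2])
# depth of the ball etc in top
d=np.load("top0.npz")["d"]; 
o,dd=ray("top",uv(c)); print([ (o+dd[i]*d[int(round(u[1])),int(round(u[0]))]).round(0) for i,u in enumerate(uv(c))])
E
```

```text
[ 7.16216744e+02  2.30841238e+01 -1.19131555e-01] -6.82573530763172 [[-2.92470443  3.16653316]
 [-3.46109393 -3.43089161]
 [ 5.29911385  4.40299745]
 [ 3.56067283 -3.53835303]
 [-2.47398832 -0.60028597]]
grip [[480.47270947  94.01187135]
 [474.61160437  10.31704214]
 [477.55438886  52.13396873]] [[-242.50289364   42.40685797]
 [-238.37532923  -41.39135323]
 [-240.42334269    0.47893422]]
skirt [[-91.09865127 106.07226021]]
ball [ 602.70769834 -125.88116284]
pivot [608.81658641 -74.84547448]
knob [634.96357817 143.595215  ]
griphome [546.4287532   43.40746741]
[array([617., 227.,   4.]), array([ 564., -136.,   89.]), array([894., 193.,  10.]), array([ 828., -169.,   88.]), array([ 604., -125.,  143.])]
```

```bash
cat >> h.py <<'E'
q=np.load("q.npy"); c_,s_=np.cos(q[2]),np.sin(q[2]); RG=np.array([[c_,-s_],[s_,c_]])
def ing():
    T=tcp(); g=RG.T@(T[:2,3]-q[:2]); return np.r_[g,T[2,3]]
def go(x,y,z,ref=0.0):
    "shift (cm, tool axes) to griddle x,y, world z and twist so tool y = griddle x (+ref clockwise)"
    T=tcp(); w=np.r_[RG@[x,y]+q[:2],z]; sh=T[:3,:3].T@(w-T[:3,3])/10
    ty=T[:3,1]; a=np.arctan2(ty[1],ty[0]); tw=a-(q[2]-ref); print("shift",sh.round(2),"twist",round((tw+np.pi)%(2*np.pi)-np.pi,3))
E
python3 -c "
from h import *
go(-300,0,190);print(ing())"
```

```text
shift [-35.14 -34.01   0.73] twist 1.241
[-522.40937199  435.53562082  196.77145537]
```

```bash
python3 -m inch '[[-35.1,-34.0,0.7,1.24,-1],[-35.1,-34.0,0.7,1.24,-1],[-35.1,-34.0,0.7,1.24,-1],[-35.1,-34.0,0.7,1.24,-1],[-35.1,-34.0,0.7,1.24,-1],[-35.1,-34.0,0.7,1.24,-1],[-35.1,-34.0,0.7,1.24,-1],[-35.1,-34.0,0.7,1.24,-1],[-35.1,-34.0,0.7,1.24,-1],[-35.1,-34.0,0.7,1.24,-1],[-35.1,-34.0,0.7,1.24,-1],[-35.1,-34.0,0.7,1.24,-1]]' 40; python3 - <<'E'
from h import *
T=tcp();print(ing());go(-300,0,44)
p,d=grab_frame("wrist");np.savez("w0.npz",p=p,d=d,T=T)
cv2.imwrite("pics/w0.png",cv2.resize(np.clip(p*1.6,0,255).astype(np.uint8)[...,::-1],(800,600)))
E
```

```text
clock: 1.3
eef_pos: [418.0, 59.0, 190.2]
ee_rot: [0.748, 0.663, -0.0, -0.001]
ft_force: [-0.3, -0.1, -0.3]
gripper_width: 0.3
gripper_force: 0.0
[-3.00382783e+02  1.69752362e-01  1.90169242e+02]
shift [-0.02  0.05 14.62] twist -0.001
```

View pics/w0.png

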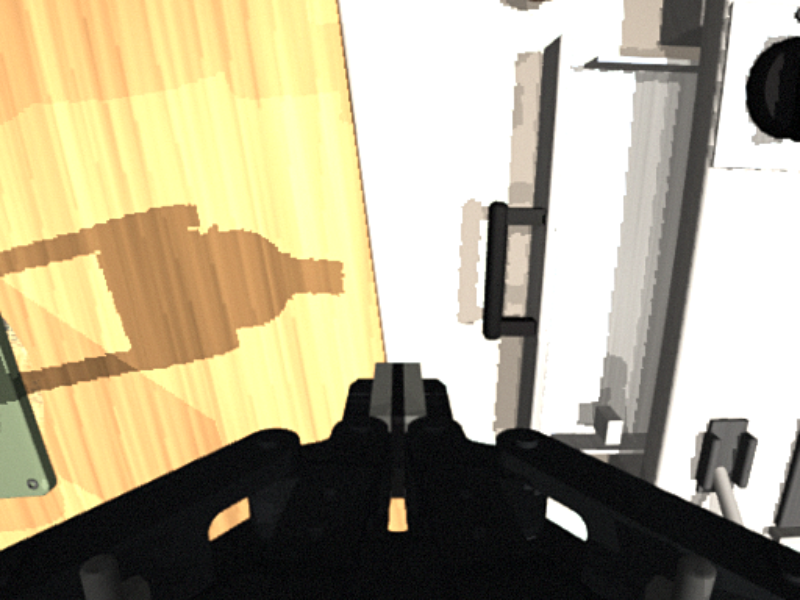

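The wrist view shows the grip bar from (497,205) to (492,335), about upright, and the ledge's front edge near (710,100)-(655,470). The closed fingers are at (398,390).

```bash
python3 - <<'E'
from h import *
T=np.load("w0.npz")["T"]
w=onz("wrist",np.array([[497,205],[492,335],[774,88.],[713,165],[668,430]])*.64,[55,55,97,87,87],T)
print(w.round(1)); print((w[:,:2]-q[:2])@RG)
E
python3 -m inch '[[0,0,5,0,-1],[0,0,10,0,-1],[0,0,14.6,0,-1],[0,0,14.6,0,-1],[0,2,14.6,0,-1],[0,2,14.6,0,-1]]'
```

```text
[[482.6  94.   55. ]
 [473.4  11.4  55. ]
 [623.9 142.3  97. ]
 [597.1 105.5  87. ]
 [574.7 -53.7  87. ]]
[[-240.40974273   42.67684011]
 [-239.68896028  -40.48249081]
 [-105.81846923  107.37022289]
 [-128.05563279   67.70283588]
 [-131.34192984  -93.05250058]]
clock: 1.95
eef_pos: [441.7, 58.4, 46.6]
ee_rot: [0.747, 0.665, 0.002, 0.002]
ft_force: [0.8, 0.2, -0.1]
gripper_width: -0.3
gripper_force: 0.0
```

```bash
python3 -m inch '[[0,1,0,0,-1],[0,2,0,0,-1],[0,3,0,0,-1],[0,4,0,0,-1],[0,5,0,0,-1],[0,6,0,0,-1],[0,7,0,0,-1],[0,7,0,0,-1],[0,7,0,0,-1]]'; python3 - <<'E'
from h import *
T=tcp();print(ing());p,d=grab_frame("wrist")
cv2.imwrite("pics/w1.png",cv2.resize(np.clip(p*1.3,0,255).astype(np.uint8)[...,::-1],(800,600)))
E
```

```text
clock: 2.85
eef_pos: [507.4, 48.8, 44.2]
ee_rot: [0.748, 0.664, -0.0, -0.0]
ft_force: [-0.3, 0.4, -0.0]
gripper_width: 0.0
gripper_force: 0.0
[-210.43104599    0.67883986   44.23615548]
```

View pics/w1.png

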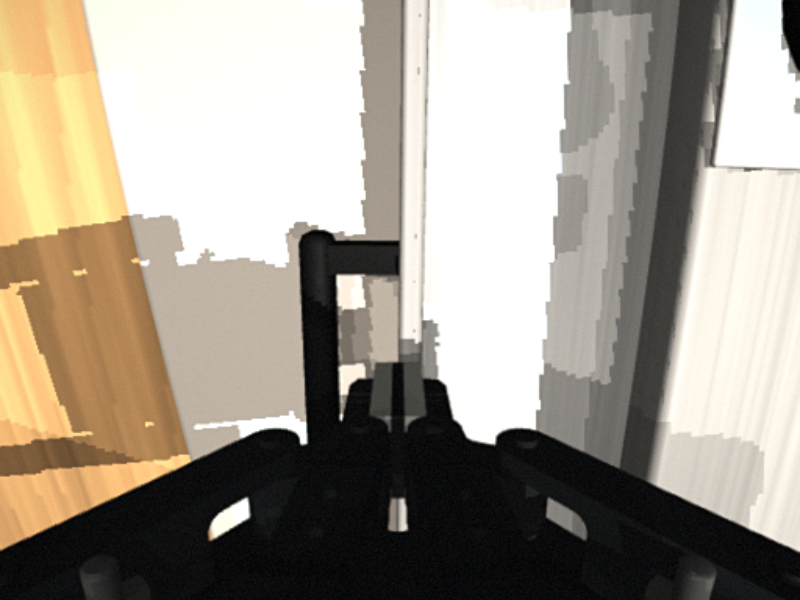

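The view shows the bar at column 318, left of the finger tip at column 398, and the tray's panel at 402-428. So the fingers look to be past the bar or above it. I'll check this with depth.

```bash
python3 - <<'E'
from h import *
T=tcp();p,d=grab_frame("wrist");s=telemetry.sense();print(s["ft_force"],s["qpos"],ing())
for nm,uv in dict(bar=(319,300),barlow=(319,400),arm=(370,258),panel=(415,200),panel2=(412,320),tip=(385,372),tip2=(385,395),tip3=(410,372),board=(230,350),ledge=(740,250)).items():
    u=np.array(uv)*.64; o,r=ray("wrist",u,T); z=d[int(u[1]),int(u[0])]; w=o+r[0]*z; print(nm,z,w.round(0),(RG.T@(w[:2]-q[:2])).round(0))
E
```

```text
[-0.379217    0.02486205  1.38264183] [7.34014984e-02 3.70399965e-01 1.92588120e+00 1.60759551e-04
 8.46282715e-01 1.91364950e-01] [-210.8604668     0.71048036   44.33299423]
bar 171.16887 [483.  73.  56.] [-238.   22.]
barlow 181.69327 [477.  36.  55.] [-239.  -15.]
arm 170.21222 [502.  85.  53.] [-220.   36.]
panel 157.43513 [519. 103.  61.] [-206.   56.]
panel2 168.6114 [513.  64.  60.] [-206.   16.]
tip 141.69417 [504.  59.  89.] [-215.   10.]
tip2 126.79331 [505.  59. 105.] [-214.   10.]
tip3 140.98796 [511.  58.  90.] [-208.   10.]
board 221.2059 [432.  45.  13.] [-285.  -12.]
ledge 134.80626 [605.  81.  87.] [-117.   45.]
```

Depth puts the visible finger end at z of about 85, while the reported TCP is at 44. With no contact force either, the fingers probably passed over the bar. The scene camera should settle it.

```bash
python3 - <<'E'
from h import *
p,d=grab_frame("scene");np.savez("s1.npz",p=p,d=d)
c=get_calibration("scene");X=tcp()[:3,3];f=192/np.tan(np.radians(c["vertical_fov"]/2))
for dz in(0,20,40):
    a=c["R"]@(X+[0,0,dz])+c["t"];print(dz,((f*a[0]/a[2]+c["cx"]-150)*4,(f*a[1]/a[2]+c["cy"]-90)*4))
cv2.imwrite("pics/s1.png",cv2.resize(np.clip(p[90:240,150:350]*1.7,0,255).astype(np.uint8)[...,::-1],(800,600),interpolation=cv2.INTER_CUBIC))
E
```

```text
0 (np.float64(333.57803619474146), np.float64(386.91299799680735))
20 (np.float64(331.7288248481459), np.float64(366.39395221484676))
40 (np.float64(329.8219628968842), np.float64(345.235209191854))
```

View pics/s1.png

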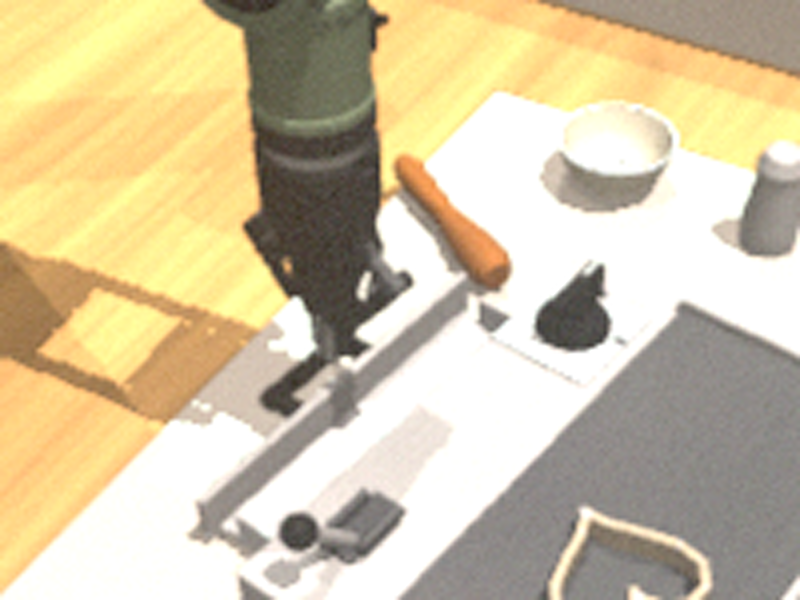

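```bash
python3 -m inch '[[0,-4,-3,0,-1],[0,-8,-3,0,-1],[0,-8,0,0,-1],[0,-8,2,0,-1],[0,-8,2.4,0,-1],[0,-8,2.4,0,-1],[0,-8,2.4,0,-1]]'; python3 -c "
from h import *
print(ing())
T=tcp();p,d=grab_frame('wrist')
for r in range(222,262,4):
    o,ry=ray('wrist',[252,r],T); w=o+ry[0]*d[r,252]; print(r,(T[:3,:3].T@(w-T[:3,3])).round(0),w[2].round(0))
"
```

```text
clock: 3.7
eef_pos: [428.9, 58.4, 21.2]
ee_rot: [0.748, 0.664, 0.001, 0.0]
ft_force: [-0.2, 0.9, 0.4]
gripper_width: -0.1
gripper_force: 0.0
[-289.48601644    0.87832382   21.1561822 ]
222 [-3. -2.  9.] 12.0
226 [-5. -2.  9.] 12.0
230 [-8. -2.  9.] 12.0
234 [ 10.  -2. -42.] 63.0
238 [  9.  -1. -44.] 65.0
242 [  9.  -1. -49.] 70.0
246 [  9.  -1. -53.] 74.0
250 [ 10.  -1. -58.] 79.0
254 [ 10.  -1. -61.] 83.0
258 [ 10.  -1. -65.] 87.0
```

```bash
python3 -m inch '[[0,0,0.5,0,-1],[0,0,0.8,0,-1],[0,0,0.8,0,-1]]';python3 -m inch '[[0,0,0.5,0,-1],[0,0,0.8,0,-1],[0,0,0.8,0,-1]]'
```

```text
clock: 4.05
eef_pos: [427.9, 58.2, 12.2]
ee_rot: [0.748, 0.664, -0.0, -0.0]
ft_force: [0.5, 0.2, 0.4]
gripper_width: -0.1
gripper_force: 0.0
clock: 4.35
eef_pos: [427.7, 58.2, 4.0]
ee_rot: [0.748, 0.664, -0.0, -0.0]
ft_force: [-0.3, -0.1, -0.6]
gripper_width: 0.1
gripper_force: 0.0
```

The TCP reads 8 mm below the board's top with no contact, so the real finger end is about 40 mm behind the reported TCP. I'll allow for that and push with the TCP at z ≈ -6.

```bash
python3 -m inch '[[0,0,0.5,0,-1],[0,0,1.0,0,-1],[0,0,1.0,0,-1],[0,1,1.0,0,-1],[0,2,1.0,0,-1],[0,3,1.0,0,-1],[0,4,1.0,0,-1],[0,5,1.0,0,-1],[0,5,1.0,0,-1]]'; python3 -c "
from h import *
print(ing())
T=tcp();p,d=grab_frame('wrist')
r=192;u=204
for u in range(180,230,3):
    o,ry=ray('wrist',[u,r],T); w=o+ry[0]*d[r,u]; print(u,w[2].round(0),(RG.T@(w[:2]-q[:2])).round(0))
"
```

```text
clock: 5.25
eef_pos: [480.2, 52.3, -5.3]
ee_rot: [0.748, 0.664, 0.001, 0.001]
ft_force: [0.2, -0.5, 0.4]
gripper_width: -0.2
gripper_force: 0.0
[-237.77568841    0.94037535   -5.33499367]
180 13.0 [-276.   24.]
183 11.0 [-275.   24.]
186 13.0 [-273.   24.]
189 12.0 [-271.   24.]
192 13.0 [-270.   24.]
195 12.0 [-268.   24.]
198 12.0 [-267.   24.]
201 14.0 [-265.   24.]
204 13.0 [-264.   24.]
207 12.0 [-262.   24.]
210 13.0 [-261.   24.]
213 13.0 [-259.   24.]
216 13.0 [-258.   24.]
219 13.0 [-256.   24.]
222 14.0 [-255.   24.]
225 13.0 [-253.   24.]
228 11.0 [-252.   24.]
```

```bash
cat > bar.py <<'E'
from h import *
print(ing())
T=tcp();p,d=grab_frame('wrist')
vv,uu=np.mgrid[0:384,0:512]; uv=np.c_[uu.ravel(),vv.ravel()]
o,ry=ray('wrist',uv,T); w=o+ry*d.ravel()[:,None]; g=np.c_[(w[:,:2]-q[:2])@RG,w[:,2]]
m=(abs(g[:,1]-24)<6)&(d.ravel()>0)&(g[:,0]<-100)
for x in range(-280,-100,4):
    k=m&(abs(g[:,0]-x)<2); 
    if k.sum(): print(x,int(np.median(g[k,2])),end='; ')
E
python3 bar.py
```

```text
[-238.88039163    0.84562412   -5.47400709]
-280 12; -276 12; -272 12; -268 12; -264 12; -260 12; -256 122; -252 122; -248 122; -244 12; -240 12; -236 12; -232 122; -228 122; -224 121; -220 54; -216 55; -212 54; -192 53; -188 53; -184 59; -180 58; -164 27; -160 27; -156 27; -152 27; -148 27; -144 27; -140 27; -136 27; -132 27; -128 27; -124 27; -120 27; -116 27;
```

The tray is moving: the bar is now at -216 with the finger at -238. About 45 mm is left.

```bash
python3 -m inch '[[0,1,0,0,-1],[0,2,0,0,-1],[0,3,0,0,-1],[0,4,0,0,-1],[0,4.0,0,0,-1],[0,4.2,0,0,-1],[0,4.4,0,0,-1],[0,4.4,0,0,-1]]'; python3 bar.py
```

```text
clock: 6.15
eef_pos: [521.8, 47.3, -5.3]
ee_rot: [0.748, 0.664, 0.0, 0.0]
ft_force: [0.4, -0.1, 0.0]
gripper_width: -0.0
gripper_force: 0.0
[-195.96062218    0.93463959   -5.34870895]
-280 12; -276 12; -272 12; -268 12; -264 12; -260 12; -256 12; -252 12; -248 12; -244 12; -240 12; -236 12; -232 12; -228 12; -224 12; -220 12; -216 13; -212 122; -208 122; -204 122; -200 12; -196 12; -192 12; -188 123; -184 122; -180 55; -176 55; -172 54; -168 54; -164 53; -160 54; -156 53; -152 54; -148 53; -144 59; -140 58; -132 79; -128 87; -124 87; -120 85; -116 27; -112 27; -108 27;
```

```bash
python3 -m inch '[[0,0.2,0,0,-1],[0,0.4,0,0,-1],[0,0.6,0,0,-1],[0,0.6,0,0,-1]]';python3 -m inch '[[0,0.2,0,0,-1],[0,0.4,0,0,-1],[0,0.4,0,0,-1]]'
```

```text
clock: 6.6
eef_pos: [527.9, 46.5, -5.5]
ee_rot: [0.748, 0.664, 0.0, 0.0]
ft_force: [-0.1, -0.2, 0.8]
gripper_width: 0.1
gripper_force: 0.3
clock: 6.9
eef_pos: [529.5, 46.2, -5.7]
ee_rot: [0.748, 0.664, -0.001, -0.001]
ft_force: [-4.8, 2.0, 4.1]
gripper_width: 0.3
gripper_force: 2.9
```

```bash
python3 -m inch '[[0,0.2,0,0,-1],[0,0.3,0,0,-1],[0,0.3,0,0,-1]]'; python3 bar.py
```

```text
clock: 7.2
eef_pos: [529.3, 46.2, -5.8]
ee_rot: [0.748, 0.664, -0.004, -0.004]
ft_force: [-11.2, 3.5, 9.2]
gripper_width: -0.1
gripper_force: 6.2
[-188.35629403    0.68561838   -5.82305867]
-280 12; -276 12; -272 12; -268 12; -264 12; -260 12; -256 12; -252 12; -248 12; -244 12; -240 12; -236 12; -232 12; -228 12; -224 12; -220 12; -216 12; -212 12; -208 12; -204 122; -200 122; -196 122; -192 12; -188 12; -184 12; -180 122; -176 121; -172 56; -168 55; -164 54; -160 53; -156 53; -152 53; -148 53; -144 53; -140 53; -136 59; -132 80; -128 87; -124 87; -120 87; -116 86; -112 86;
```

The force rose to 11 N with no further motion, so the tray is home. Next is the lever, which I'll approach from outside on its right.

```bash
python3 -m inch '[[0,-3,0,0,-1],[0,-6,0,0,-1],[0,-6,-5,0,-1],[0,-6,-10,0,-1],[0,-6,-16,0,-1],[-5,-2,-17,0,-1],[-10,2,-17,0,-1],[-15,6,-17,0,-1],[-21.5,9.6,-17,0,-1],[-21.5,9.6,-17,0,-1],[-21.5,9.6,-17,0,-1]]'; python3 - <<'E'
from h import *
print(ing());p,d=grab_frame("top");
u=np.clip(p[110:250,190:330]*1.7,0,255).astype(np.uint8)
go(-92,-215,78)
T=tcp();p,d=grab_frame("wrist")
w=np.clip(p*1.4,0,255).astype(np.uint8)
cv2.imwrite("pics/m2.png",np.hstack([cv2.resize(u,(400,400)),cv2.resize(w,(400,400))])[...,::-1])
E
```

```text
clock: 8.35
eef_pos: [606.6, -183.8, 164.1]
ee_rot: [0.749, 0.663, 0.0, 0.002]
ft_force: [-0.2, 0.4, -0.4]
gripper_width: -0.4
gripper_force: 0.0
[ -84.22857728 -218.49243601  164.12463003]
shift [ 0.47 -0.87  8.58] twist -0.003
```

View pics/m2.png

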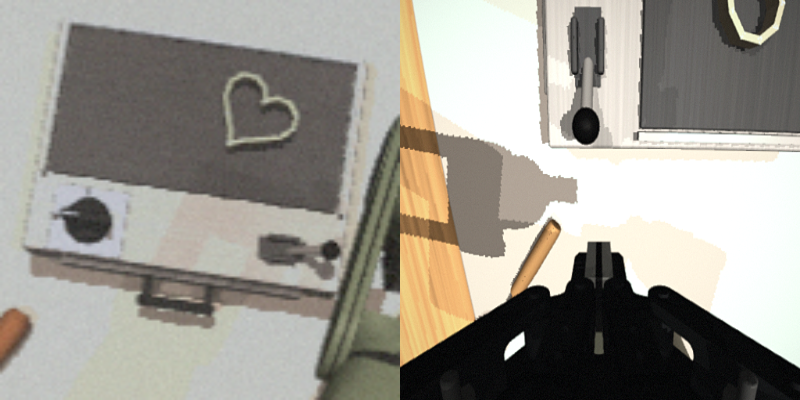

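The tray front is flush in the top view. The wrist view shows the ball at about (237,120) in raw pixels, about 9 mm to the front of the tool's line. I'll descend beside the ball and sweep it over.

```bash
python3 -m inch '[[0,-0.9,4,0,-1],[0,-0.9,8.4,0,-1],[0,-0.9,8.4,0,-1],[0,-0.9,8.4,0,-1]]'; python3 - <<'E'
from h import *
print(ing());T=tcp();p,d=grab_frame("wrist")
vv,uu=np.mgrid[0:384,0:512]; uv=np.c_[uu.ravel(),vv.ravel()]
o,ry=ray('wrist',uv,T); w=o+ry*d.ravel()[:,None]; g=np.c_[(w[:,:2]-q[:2])@RG,w[:,2]]
k=(g[:,2]>125)&(g[:,1]>-185)&(g[:,1]<-80)&(d.ravel()>0); print(k.sum(),g[k].min(0),g[k].max(0),g[k].mean(0))
E
```

```text
clock: 8.85
eef_pos: [595.6, -177.3, 80.9]
ee_rot: [0.747, 0.665, 0.0, -0.0]
ft_force: [-0.4, -0.7, 0.1]
gripper_width: 0.1
gripper_force: 0.0
[ -95.96140668 -213.26710612   80.944428  ]
3002 [-104.86482045 -173.53683382  125.02656981] [ -83.37225803 -146.49894626  148.25527555] [ -94.08374139 -161.03632709  142.24918734]
```

```bash
python3 -m inch '[[2,0,0,0,-1],[3.5,0,0,0,-1],[5,0,0,0,-1],[6,0,0,0,-1],[7,0,0,0,-1],[8,0,0,0,-1],[9,0,0,0,-1],[10,0,0,0,-1],[11,0,0,0,-1],[11.5,0,0,0,-1],[11.5,0,0,0,-1]]'; cat > lev.py <<'E'
from h import *
print(ing());T=tcp();p,d=grab_frame("wrist")
vv,uu=np.mgrid[0:384,0:512]; uv=np.c_[uu.ravel(),vv.ravel()]
o,ry=ray('wrist',uv,T); w=o+ry*d.ravel()[:,None]; g=np.c_[(w[:,:2]-q[:2])@RG,w[:,2]]; t=(w-T[:3,3])@T[:3,:3]
k=(g[:,2]>125)&(g[:,2]<175)&(t[:,0]>16)&(abs(g[:,0]+94)<25)&(g[:,1]<20)&(d.ravel()>0); print(k.sum(),g[k].min(0),g[k].max(0),g[k].mean(0))
E
python3 lev.py
```

```text
clock: 10.0
eef_pos: [608.9, -62.9, 80.2]
ee_rot: [0.747, 0.665, -0.0, -0.0]
ft_force: [-0.1, 0.2, 0.3]
gripper_width: -0.2
gripper_force: 0.0
[-96.28617333 -98.13848097  80.24618066]
2620 [-103.69826051  -75.8353229   125.03080515] [-82.22981317 -49.00354801 148.71640385] [-93.28423427 -58.47115411 143.41036822]
```

The ball is at y = -58, which is the locked position. Next I'll go over the power handle.

```bash
python3 -m inch '[[-2,0,0,0,-1],[-3,0,-3,0,-1],[-3,0,-8,0,-1],[0,0,-10,0,0],[5,0,-10,0,0],[10,0,-10,0,0],[15,0,-10,0,0],[17,0,-10,0,0],[17,0,-10,0,0],[17,0,-10,0,0]]'; python3 - <<'E'
from h import *
print(ing());T=tcp();p,d=grab_frame("wrist")
vv,uu=np.mgrid[0:384,0:512]; uv=np.c_[uu.ravel(),vv.ravel()]
o,ry=ray('wrist',uv,T); w=o+ry*d.ravel()[:,None]; g=np.c_[(w[:,:2]-q[:2])@RG,w[:,2]]
k=(g[:,2]>118)&(g[:,2]<133)&(abs(g[:,0]+94)<40)&(abs(g[:,1]-110)<45)&(d.ravel()>0); print(k.sum(),g[k].min(0),g[k].max(0),g[k].mean(0))
go(-95,110,63)
cv2.imwrite("pics/w3.png",np.clip(p*1.5,0,255).astype(np.uint8)[...,::-1])
E
```

```text
clock: 11.05
eef_pos: [628.9, 104.5, 180.3]
ee_rot: [0.747, 0.664, -0.0, 0.0]
ft_force: [-0.3, 0.1, -0.4]
gripper_width: 42.5
gripper_force: 0.0
[-96.36821842  70.43162238 180.26969668]
1318 [-97.16223683  80.30802888 124.34391509] [-85.35185902 136.53099277 131.71911814] [-91.57878232 109.82051219 127.97185827]
shift [ 4.03  0.14 11.73] twist 0.0
```

View pics/w3.png

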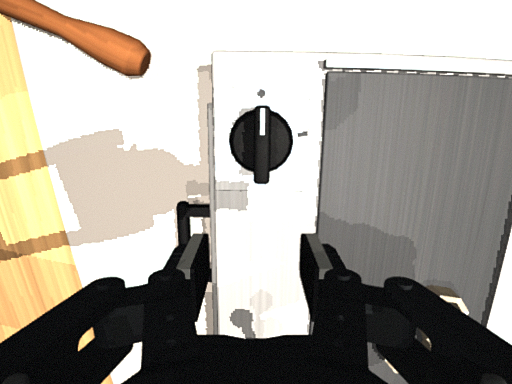

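The handle's bar runs from about (262,107) to (262,183), with its light line at the dot (off). It sits centrally between the open fingers.

```bash
python3 -m inch '[[3.9,0.5,0,0,0],[3.9,0.5,4,0,0],[3.9,0.5,8,0,0],[3.9,0.5,11,0,0],[3.9,0.5,11.7,0,0],[3.9,0.5,11.7,0,0],[3.9,0.5,11.7,0,-1],[3.9,0.5,11.7,0,-1],[3.9,0.5,11.7,0,-1],[3.9,0.5,11.7,0,-1],[3.9,0.5,11.7,0,-1]]' 40; python3 -c "
from h import *
print(ing())"
```

```text
clock: 12.2
eef_pos: [638.7, 141.9, 66.6]
ee_rot: [0.749, 0.663, 0.001, 0.0]
ft_force: [-4.1, 0.1, 12.4]
gripper_width: 11.4
gripper_force: 42.8
[-91.0571504  108.71781883  66.60643587]
```

```bash
python3 -m inch '[[0,0,-0.5,0,-1],[0,0,-0.5,0.14,-1],[0,0,-0.5,0.28,-1],[0,0,-0.5,0.42,-1],[0,0,-0.5,0.56,-1],[0,0,-0.5,0.7,-1],[0,0,-0.5,0.84,-1],[0,0,-0.5,0.98,-1],[0,0,-0.5,1.12,-1],[0,0,-0.5,1.26,-1],[0,0,-0.5,1.38,-1],[0,0,-0.5,1.38,-1]]'; python3 -c "
from h import *
go(-91,109,66);print(telemetry.sense()['ft_torque'],ing())"
```

```text
clock: 13.4
eef_pos: [637.6, 142.7, 66.8]
ee_rot: [0.999, 0.036, -0.002, -0.0]
ft_force: [1.0, 3.1, -11.2]
gripper_width: 11.1
gripper_force: 41.9
shift [0.12 0.06 0.08] twist -1.38
[ 0.50870155 -0.13005352 -0.13492642] [-92.29206092 109.40554951  66.80496729]
```

```bash
python3 -m inch '[[0,0,0,0,0],[0,0,0,0,0],[0,0,0,0,0],[0,0,-2,0,0],[0,0,-6,0,0],[0,0,-11,0,0],[0,0,-16,0,0],[0,0,-16,0,0]]'; python3 -m inch '[[0,0,-3,0,0],[-5,0,-3,0,0],[-10,0,-3,0,0],[-15,0,-3,0,0],[-20,0,-3,0,0],[-25,0,-3,0,0],[-25,0,-3,0,0],[-25,0,-3,0,0]]'; python3 - <<'E'
from h import *
print(ing());p,d=grab_frame("top");p2,_=grab_frame("scene")
u=np.clip(p[110:250,190:330]*1.7,0,255).astype(np.uint8);w=np.clip(p2[130:300,180:400]*1.7,0,255).astype(np.uint8)
cv2.imwrite("pics/m4.png",np.hstack([cv2.resize(u,(400,400)),cv2.resize(w,(400,400))])[...,::-1])
E
```

```text
clock: 14.2
eef_pos: [642.7, 143.6, 238.5]
ee_rot: [0.999, 0.037, 0.009, -0.001]
ft_force: [-0.1, 0.3, 0.5]
gripper_width: 42.6
gripper_force: 0.0
clock: 15.0
eef_pos: [388.9, 124.8, 259.5]
ee_rot: [0.999, 0.037, 0.002, -0.0]
ft_force: [0.6, -0.5, 0.5]
gripper_width: 42.9
gripper_force: 0.0
[-337.04626661   62.06263438  259.46548352]
```

View pics/m4.png

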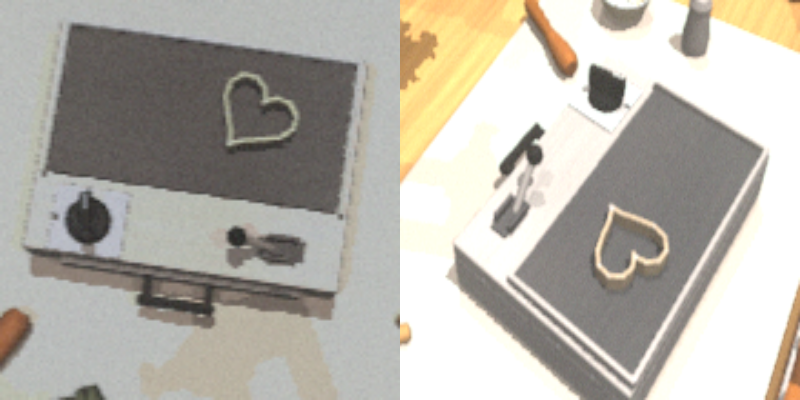

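The tray is flush, the lever ball has swung inward to (237,236), and the handle points at its dash at (85,200). The egg ring has not moved. Handing in.

```bash
python3 -c "
from bench import arm
print(arm.finish_job())"
```

```text
the job is handed in; nothing more can be done
None
```

I pushed the tray fully home, locked it with the cam lever, then turned the power handle clockwise to on; the last pictures show all three in place and the egg ring unmoved, and the job is handed in at about 15 s.

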